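Scrap the misrun plaque and show the good one to the inspection camera

TASK

Drop the spoiled plaque (one shoulder missing, red paint on its stub) into the grey scrap crate, and only then take the good plaque out of its wooden block and show it to the inspection camera: hold it still in the air with its relief face squarely towards the lens, tipped back to match the camera's downward look, stub uppermost, and the middle of the relief on the lens axis 150 mm in front of the lens. Finish while still holding it there; do not knock the camera, and leave the screwdriver, brush and cast cone where they lie.

Things in the scene. Friction and masses are not known exactly. Their poses are not given: they have to be found in the camera images.
- plaque_mid (a point): good cast-aluminium plaque, loose, 0.14 kg: upright arched plate 64 wide (y), 66 tall (z), 10 mm thick (x), a stub 14 (x) by 18 (y) by 45 mm tall on top of the arch; 111 mm in all. Point: its centre, 55.5 mm above its underside. z up the stub; +x out of the relief face (brass rosette in a dark ring). It starts upright in the slot of a wooden block, relief roughly to world +x
- plaque_face (a point): middle of the good plaque's relief, on its front surface: 5 mm in front of the plate's mid-plane and 34 mm above the underside; same axes as plaque_mid
- plaque_stub (a point): the place to grip the good plaque: inside its stub, 95 mm above the underside and 16 mm below the stub's top; same axes; 18 mm wide along y, 14 mm along x; the top of the arch is 29 mm below this point
- misrun_mid (a point): spoiled (misrun) plaque, loose, about 0.12 kg: same casting and stub, but the arch is incomplete, its +y shoulder is missing, and the top of its stub is daubed red. Point and axes as for plaque_mid (55.5 mm above its underside); it stands in the other wooden block
- misrun_stub (a point): the place to grip the spoiled plaque: inside its stub, 95 mm above the underside and 16 mm below the stub's top; 18 mm wide along y, 14 mm along x
- block_a: wooden holding block, fixed, 70 (x) by 100 (y) by 32 mm tall, with a slot along y 14 mm wide, 70 mm long and 18 mm deep in which a plaque stands (slot floor 14 mm above the bench). Origin at the centre of its underside. It holds the good plaque
- block_b: the second, identical wooden holding block; holds the spoiled plaque
- crate: grey open-topped steel scrap crate, fixed, 250 (x) by 190 (y) by 85 mm tall, walls and floor 5 mm. Origin at the centre of its underside
- stand: inspection camera stand, fixed: black base plate 120 by 120 by 16 mm with a 22 mm post, top 376 mm above the bench, carrying the camera head on a stiff vertical slide (different height each time). Origin at the middle of the base's front lower edge; the post stands 60 mm behind it (+x)
- lens (a point): centre of the inspection camera's front glass (black box, white light ring 52 mm across), 65 mm ahead of the post axis. It looks along its -x: towards the robot's side and 0.436 rad (25 degrees) downwards; y is level, z is up, leaning towards where it looks. Plaque shown rightly: its axes parallel to these, plaque_face at x = -150 mm, y = z = 0 in this frame
- driver: bystander: screwdriver with a black handle, 200 mm long, lying loose on the bench
- brush: bystander: brush with a wooden handle, 180 mm long, lying loose on the bench
- cone: bystander: sawn-off cast aluminium pouring cone, 48 mm across the foot and 55 mm tall, standing loose on the bench

How it is judged:
By the outcome, as a careful person would: the job done as asked, in the order asked, and still so for the second after the job is handed in, while the arm keeps its last pose, push and grip.
It also fails if it takes over 54 s, if anything falls off the work surface, if the arm or the gripper's body presses on something with over 40 N, if the wrist force passes 120 N, or if a joint passes its speed limit or range.

ROBOT

A 7-joint arm with a two-finger parallel gripper is mounted at the origin on the work surface. World frame = base frame: x ahead of the robot, y to its left, z up, the work surface at z = 0. Lengths are in m, angles in rad, forces in N, time in s.
With the tool pointing down it reaches from about 0.4 to 0.9 m from the base axis. Payload 5.5 kg.
Tool frame: the origin (TCP) lies midway between the tips of the shut fingers; the grasp point (between the pads) lies 19 mm behind it; z points along the fingers, y is the line along which they close (so a half turn about z gives the same grasp; the last joint's range is limited). The gripper opens to 85 mm and grips with 20 to 120 N. Pads are 22 mm wide; open, the fingers measure 114 mm over their backs; the gripper's body (76 mm by 85 mm) begins 54 mm behind the grasp point. The pads swing forward as they close: fully open they stand 13 mm farther back than shut.
Start: joints at [1.408, 0.501, -0.427, 1.55, 0.221, 1.138, -0.21], TCP at [0.269, -0.592, 0.231] pointing down, gripper open.
Joint ranges: [-2.88, 2.88], [-0.31, 2.03], [-1.54, 1.56], [0.2, 2.42], [-1.41, 4.55], [0.19, 2.02], [-2.57, 2.57]. Speed limits (rad/s): [2.57, 2.57, 3.14, 3.14, 3.14, 3.14, 3.14].

INTERFACE

Orientations are given as a unit quaternion [x, y, z, w].
In Python, from rig import arm gives the robot as it stands.
- The arm moves only by the tool send_rows, never from a script. Its argument "moves" is a list of rows, each a list of 2 entries, a list of its own where there are three numbers: the shift along the world's x, y, z as a fraction of full scale, then the turn about the world's z as a fraction of full scale. In form: [[[tx, ty, tz], yaw], ...]. A call has 1 to 10 rows; each row shifts and turns the commanded pose from where the row before left it; what a row does not reach is not made up. Full scale, the value 1, is 0.15 m for a shift and 45 degrees for a turn. A row lasts 1/12 s, in which the tool goes at most 41.7 mm and 7.16 degrees, less where a joint would pass 70% of its speed; a pose out of reach is approached as far as the arm can. A call with a number of a shift or a turn outside -1 to 1 is refused whole. A call with a gripper value outside its range is refused whole. "claw" is the opening, from -1 (shut) to 1 (fully open), set as the call begins (left out, the last holds). The fingers move at their own pace and stop on an object; the grip force is fixed at half the most. Time passes only in rows, so rows that do not move let the fingers close. It gives the time, the measured TCP pose, the force, the opening and the grip force at its end, in the units of the state.
- arm.observe(): the state, without advancing time (a new reading comes with each control period).
- arm.grab_frame(name): name is "side" or "top"; returns a dict with "image" (420x560x3 uint8, red, green, blue), "fx", "fy", "cx", "cy" (pixels), "rvec" (rotation vector, rad) and "tvec" (3), from world to camera coordinates, as OpenCV has them. Camera axes: x right, y down, z forward; pixel columns grow to the right and rows downward; lengths in m; the calibration is good to about 2 mm. A picture is of the moment at which its call begins. There is no depth.
- arm.close_job(): hands the job in; it is judged then, once.
The state is a dict: "time": time; "q": joint angles; "joint_velocities": joint speeds; "joint_efforts": joint torques, N m; "ee_pos": TCP position; "orientation": TCP orientation; "force": force on the tool from outside, world axes, zero at the start; "wrist_torque": the same for the moment, N m; "grip_width": opening from 0.0 (shut) to 1.0 (fully open); "grasp_force": force on a finger pad.
Only numpy, scipy, OpenCV 4.12 (cv2) and the standard library are available. Lean on these libraries where they do the work, as an engineer would, in place of code of your own. Each camera call takes 0.05 s, during which the arm holds its last target. There are 200 camera calls.

## Working session

There is one attempt and no reset: what is moved stays moved. The work goes in short steps, Python scripts to look and compute and a tool call to move; the robot and the scene stay as the last step left them, time stands still between calls to the robot, and variables do not carry over. Pictures are saved under pics/ and viewed, at most 10 in all, crops included, and the job is handed in when it is done.

Besides the shell and the picture viewer there is one more tool, called after "Request:" by a JSON object that holds its "method" and its "body". send_rows: Moves the arm, as the interface text tells. Its arguments: {"type":"object","properties":{"moves":{"type":"array"},"claw":{"type":"number"}},"required":["moves"]}

```bash
mkdir -p pics; ls
cat > h.py <<'E'
import numpy as np, cv2
from rig import arm
def frame(n,save=None):
    f=arm.grab_frame(n)
    if save: cv2.imwrite('pics/'+save,np.ascontiguousarray(f['image'][:,:,::-1]))
    return f
def K(f): return np.array([[f['fx'],0,f['cx']],[0,f['fy'],f['cy']],[0,0,1.]])
def ray(f,uv):
    R=cv2.Rodrigues(np.array(f['rvec'],float))[0]; t=np.array(f['tvec'],float).ravel()
    d=R.T@np.linalg.inv(K(f))@np.array([uv[0],uv[1],1.]); return -R.T@t,d/np.linalg.norm(d)
def onz(f,uv,z):
    c,d=ray(f,uv); return c+d*(z-c[2])/d[2]
def proj(f,p):
    return cv2.projectPoints(np.array(p,float).reshape(-1,1,3),np.array(f['rvec'],float),np.array(f['tvec'],float),K(f),None)[0].reshape(-1,2)
def tri(f1,u1,f2,u2):
    c1,d1=ray(f1,u1);c2,d2=ray(f2,u2)
    s=np.linalg.lstsq(np.c_[d1,-d2],c2-c1,rcond=None)[0]
    a,b=c1+s[0]*d1,c2+s[1]*d2; return (a+b)/2,np.linalg.norm(a-b)
E
python3 - <<'E'
from h import *
for n in('side','top'):
    f=frame(n,n+'0.png'); print(n,ray(f,(280,210)),f['fx'],f['image'].shape)
print(arm.observe())
E
```

```text
pics
side (array([0.21455438, 0.51710412, 0.82890092]), array([ 0.41836259, -0.54748366, -0.72473056])) 454.2136046545365 (420, 560, 3)
top (array([ 0.41654241, -0.00906457,  1.00659645]), array([ 0.21005885,  0.03577346, -0.97703405])) 404.8427816684848 (420, 560, 3)
{'time': 0.1, 'q': array([ 1.40820648,  0.50177023, -0.42679451,  1.55131121,  0.22081328,
        1.13828172, -0.2103167 ]), 'joint_velocities': array([ 0.00105602, -0.00147417, -0.00195567, -0.00293519, -0.00108159,
       -0.00032789, -0.00091727]), 'joint_efforts': array([-1.21273479e-02, -5.70807481e+01, -5.83898887e+00, -2.81747711e+01,
        1.04302797e-02,  5.57861844e-03, -1.41614822e-05]), 'ee_pos': array([ 0.2681825 , -0.59143733,  0.23036603]), 'orientation': array([ 9.77420975e-01,  2.11299553e-01, -1.54339725e-04, -8.44615412e-04]), 'force': array([ 0.7415468 , -0.82911494,  0.26942634]), 'wrist_torque': array([-0.01092699, -0.02326199, -0.04512794]), 'grasp_force': 0.0, 'grip_width': 0.9992174134823265}
```

View pics/side0.png

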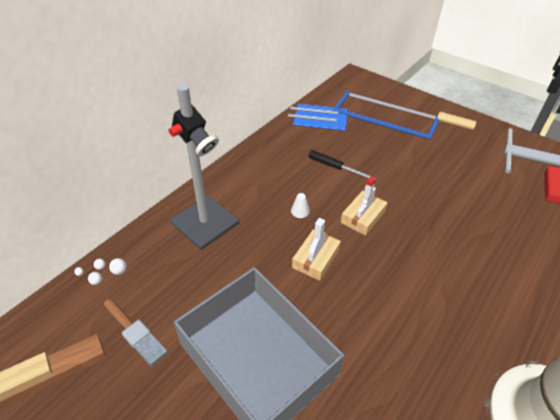

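View pics/top0.png

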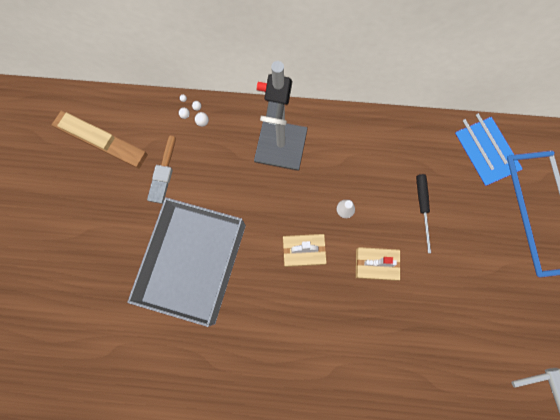

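Run:
```python
from h import *
S=frame('side');T=frame('top')
np.save('S.npy',S,allow_pickle=True);np.save('T.npy',T,allow_pickle=True)
def crop(f,x0,y0,x1,y1): return cv2.resize(np.ascontiguousarray(f['image'][y0:y1,x0:x1,::-1]),(400,300),interpolation=cv2.INTER_CUBIC)
a=np.vstack([np.hstack([crop(S,165,105,245,165),crop(S,285,170,405,260+20-20)]),np.hstack([crop(T,240,90,320,150),crop(T,275,220,415,325)])])
cv2.imwrite('pics/c1.png',a)
hsv=cv2.cvtColor(T['image'],cv2.COLOR_RGB2HSV)
def rect(mask,box,z,name):
    m=np.zeros_like(mask);x0,y0,x1,y1=box;m[y0:y1,x0:x1]=mask[y0:y1,x0:x1]
    cs=cv2.findContours(m,cv2.RETR_EXTERNAL,cv2.CHAIN_APPROX_NONE)[0];c=max(cs,key=cv2.contourArea)
    P=np.array([onz(T,p,z)[:2] for p in c[:,0,:].astype(float)],np.float32)
    r=cv2.minAreaRect(P*1000);print(name,r);return r
wood=((hsv[...,2]>150)&(hsv[...,1]>60)&(hsv[...,0]<30)&(hsv[...,0]>8)).astype(np.uint8)*255
rect(wood,(275,225,335,275),.032,'A');rect(wood,(348,240,410,290),.032,'B')
g=((hsv[...,1]<70)&(hsv[...,2]<190)).astype(np.uint8)*255
rect(g,(120,190,260,335),.085,'crate')
d=((hsv[...,1]<90)&(hsv[...,2]<90)).astype(np.uint8)*255
rect(d,(250,126,315,175),.016,'base')
for f,b,n in((T,(340,235,410,290),'T'),(S,(350,165,390,200),'S')):
    h=cv2.cvtColor(f['image'],cv2.COLOR_RGB2HSV);m=((h[...,1]>150)&((h[...,0]<6)|(h[...,0]>174))&(h[...,2]>110))
    x0,y0,x1,y1=b;ys,xs=np.nonzero(m[y0:y1,x0:x1]);print(n,xs.mean()+x0,ys.mean()+y0,len(xs),xs.min()+x0,xs.max()+x0,ys.min()+y0,ys.max()+y0)
    if n=='T':print(onz(T,(xs.mean()+x0,ys.mean()+y0),.125))
```

```text
A ((534.3947143554688, -39.99640655517578), (74.60440826416016, 103.26453399658203), 8.179558753967285)
B ((517.5429077148438, -217.17019653320312), (74.16333770751953, 106.95684051513672), 1.4244506359100342)
crate ((492.786376953125, 240.14251708984375), (243.8538818359375, 266.6365966796875), 79.22882843017578)
base ((744.1539306640625, 37.89588165283203), (93.9775390625, 2.935991048812866), 83.97758483886719)
T 387.84615384615387 259.4230769230769 52 384 392 257 262
[ 0.51746919 -0.21920225  0.125     ]
S 370.29824561403507 180.3684210526316 57 366 374 176 184
```

View pics/c1.png

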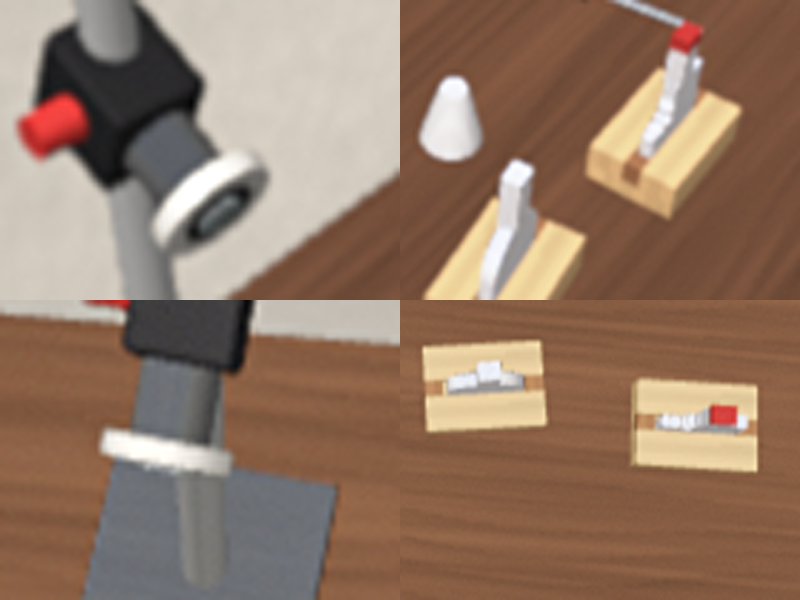

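```bash
cat > m.py <<'E'
from h import *
S=np.load('S.npy',allow_pickle=True).item();T=np.load('T.npy',allow_pickle=True).item()
hT=cv2.cvtColor(T['image'],cv2.COLOR_RGB2HSV).astype(int);hS=cv2.cvtColor(S['image'],cv2.COLOR_RGB2HSV).astype(int)
print(hT[155,275],hT[155,240],hT[160,300])
m=(hT[...,1]<90)&(hT[...,2]<125); m[:,:245]=0;m[:,320:]=0
def line(P):
    v=cv2.fitLine(np.array(P,np.float32)*1000,cv2.DIST_HUBER,0,.01,.01).ravel();return v
L=[];R=[]
for r in range(132,158):
    c=np.nonzero(m[r])[0];L.append(onz(T,(c.min()-.5,r),.016)[:2]);R.append(onz(T,(c.max()+.5,r),.016)[:2])
F=[]
for c in range(264,296):
    r=np.nonzero(m[:180,c])[0];F.append(onz(T,(c,r.max()+.5),.016)[:2])
for n,P in(('L',L),('R',R),('F',F)):
    v=line(P);print(n,v,np.degrees(np.arctan2(v[1],v[0])))
def white(h,b,lo=185):
    w=((h[...,1]<40)&(h[...,2]>lo)).astype(np.uint8);o=np.zeros_like(w);x0,y0,x1,y1=b;o[y0:y1,x0:x1]=w[y0:y1,x0:x1]*255
    return o
for n,h,b in(('S',hS,(190,130,222,158)),('T',hT,(255,110,290,130))):
    o=white(h,b,150 if n=='S' else 150);cs=cv2.findContours(o,cv2.RETR_EXTERNAL,cv2.CHAIN_APPROX_NONE)[0];c=max(cs,key=len)
    print(n,'ring',cv2.minAreaRect(c),len(c),cv2.fitEllipse(c))
    if n=='T': rT=cv2.minAreaRect(c)
    else: rS=cv2.fitEllipse(c)
p,e=tri(S,rS[0],T,rT[0]);print('lens tri',p,e)
b=cv2.boxPoints(rT);i=np.argsort(b[:,0]);l=b[i[:2]].mean(0);r=b[i[2:]].mean(0)
pl,pr=onz(T,l,p[2]),onz(T,r,p[2]);print('ring ends',pl,pr,np.linalg.norm(pl-pr),'yaw',np.degrees(np.arctan2(-(pl-pr)[0],(pl-pr)[1])))
# plaque stub tops / plate
for n,b in(('A',(280,232,330,270)),):
    o=white(hT,b,170);c=max(cv2.findContours(o,cv2.RETR_EXTERNAL,cv2.CHAIN_APPROX_NONE)[0],key=len)
    print('A white',cv2.minAreaRect(c))
g=T['image'];print(g[238:258,285:327].astype(int).sum(2)//3)
E
python3 m.py
```

```text
[109  17 117] [ 12 127 141] [110   8 100]
L [ 9.9585146e-01 -9.0993732e-02  8.0209698e+02  1.0238345e+02] -5.220778
R [ 9.9395311e-01 -1.0980513e-01  8.0876843e+02 -1.8739498e+01] -6.3040824
F [1.181596e-01 9.929946e-01 7.417727e+02 2.822048e+01] 83.214096
S ring ((208.0, 143.5), (27.0, 26.0), 90.0) 134 ((210.18856811523438, 144.5550537109375), (24.042282104492188, 29.831153869628906), 26.855239868164062)
T ring ((272.5, 120.5), (25.495098114013672, 6.275716304779053), 11.309932708740234) 54 ((272.072265625, 120.17324829101562), (5.778670310974121, 27.32838249206543), 100.65648651123047)
lens tri [0.74783191 0.04764798 0.27747337] 0.0031239661533684505
ring ends [0.75250749 0.07314542 0.27747337] [0.74625137 0.02370112 0.27747337] 0.04983852715241178 yaw -7.211233236696837
A white ((303.7746276855469, 245.52052307128906), (9.144109725952148, 26.2553653717041), 84.80557250976562)
[[207 206 206 206 206 205 204 205 205 204 205 203 203 204 203 202 202 202
  202 202 201 202 200 202 201 201 201 193 194 193 193 192 192 192 192 191
  190 193 195 153  97  91]
 [202 203 202 202 201 201 201 200
[... 2592 characters left out ...]
 [200 197 204 205 203 204 203 203 203 204 203 204 204 204 204 204 205 204
  203 203 203 205 204 204 204 203 204 204 204 203 202 202 202 202 201 201
  199 200 201 203 170 104]
 [208 204 205 205 205 205 205 205 204 205 204 204 203 204 204 204 204 202
  203 204 203 202 202 202 202 201 202 202 197 196 196 196 194 195 195 193
  193 193 194 196 177 105]
 [208 204 203 202 203 202 202 202 202 202 201 202 201 200 200 200 200 200
  199 200 199 199 199 198 199 198 198 197 192 191 190 191 190 191 190 190
  191 191 191 193 177 103]
 [203 200 199 198 198 199 199 198 198 197 197 197 197 197 196 196 196 196
  195 195 195 194 193 193 193 194 193 192 192 192 193 192 192 192 191 192
  191 191 192 195 185 106]]
```

Request:
{"method": "send_rows", "body": {"moves": [[[0.08,0.1,0],-0.05],[[0.16,0.2,0],-0.05],[[0.16,0.2,0],-0.05],[[0.16,0.2,0],-0.05],[[0.16,0.2,0],-0.05],[[0.16,0.2,0],-0.05],[[0.16,0.2,0],-0.05],[[0.16,0.2,0],-0.05],[[0.16,0.2,0],-0.05],[[0.16,0.2,0],-0.06]], "claw": 1}}

```text
time: 1.03
ee_pos: [0.4973, -0.3054, 0.2313]
orientation: [1.0, 0.012, -0.0, 0.0]
force: [0.5, 0.3, 0.3]
grip_width: 0.996
grasp_force: 0.0
```

Run:
```python
from h import *
S=np.load('S.npy',allow_pickle=True).item();T=np.load('T.npy',allow_pickle=True).item()
print('stubA',onz(T,(305.6,244),.125),'stubB',onz(T,(387.9,259.4),.125))
for px in((208.6,147.6),(208,146)):
    c,d=ray(S,px);s=((np.array([.7391,.0493])-c[:2])@d[:2])/(d[:2]@d[:2]);print('lens z',c+s*d)
print('tri ring',tri(S,(208,146),T,(272.5,120.8)))
print('redtri',tri(S,(370.3,180.4),T,(387.9,259.4)))
print('crate',[onz(T,p,.085)[:2].round(3) for p in((167,200),(243,217),(212,325),(131,308))])
print('A corners',[onz(T,(275+x/2.857,220+y/2.857),.032)[:2].round(3) for x,y in((423,47),(541,41),(546,124),(427,131))])
o=arm.observe();print(o['ee_pos'],o['orientation'])
```

```text
stubA [ 0.53528694 -0.03941341  0.125     ] stubB [ 0.5175291  -0.21931672  0.125     ]
lens z [0.74366388 0.05452022 0.27552928]
lens z [0.74414427 0.05508196 0.27953302]
tri ring (array([0.75128312, 0.04877987, 0.27204773]), np.float64(0.00012956791145583835))
redtri (array([ 0.51794972, -0.21975111,  0.12288927]), np.float64(0.00038328498176927884))
crate [array([0.615, 0.291]), array([0.591, 0.109]), array([0.346, 0.149]), array([0.366, 0.332])]
A corners [array([ 0.591, -0.325]), array([ 0.605, -0.424]), array([ 0.535, -0.427]), array([ 0.521, -0.329])]
[ 0.4972506  -0.30537283  0.23132329] [ 9.99933288e-01  1.15504485e-02 -4.11457748e-05  6.35149601e-05]
```

Request:
{"method": "send_rows", "body": {"moves": [[[0.034,0.144,0],0],[[0.034,0.144,0],0],[[0.034,0.144,0],0],[[0.034,0.144,0],0],[[0,0,-0.15],0],[[0,0,-0.2],0],[[0,0,-0.2],0],[[0,0,-0.2],0],[[0,0,-0.13],0],[[0,0,-0.06],0]]}}

```text
time: 1.87
ee_pos: [0.5146, -0.2197, 0.0871]
orientation: [1.0, 0.013, -0.002, -0.001]
force: [0.0, -0.7, 0.3]
grip_width: 1.004
grasp_force: 0.0
```

Run:
```python
from h import *
S=frame('side');T=frame('top')
c=lambda f,x0,y0,x1,y1:cv2.resize(np.ascontiguousarray(f['image'][y0:y1,x0:x1,::-1]),(400,300),interpolation=cv2.INTER_CUBIC)
cv2.imwrite('pics/c2.png',np.hstack([c(S,320,140,420,215),c(T,330,220,430,295)]))
```

```text
(no output)
```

View pics/c2.png

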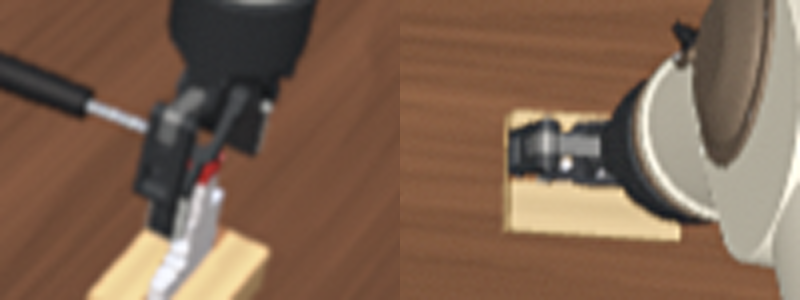

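Request:
{"method": "send_rows", "body": {"moves": [[[0,0,0],0],[[0,0,0],0],[[0,0,0],0],[[0,0,0],0],[[0,0,0],0],[[0,0,0],0],[[0,0,0],0],[[0,0,0],0]], "claw": -1}}

```text
time: 2.63
ee_pos: [0.5172, -0.2207, 0.0908]
orientation: [1.0, 0.013, 0.0, 0.0]
force: [0.2, 0.8, 3.8]
grip_width: 0.2
grasp_force: 60.8
```

Request:
{"method": "send_rows", "body": {"moves": [[[0,0,0.05],0],[[0,0,0.1],0],[[0,0,0.15],0],[[0,0,0.17],0],[[0,0,0.17],0],[[0,0,0.17],0],[[0,0,0.15],0],[[0,0.05,0.1],0],[[-0.01,0.1,0],0],[[-0.01,0.15,0],0]]}}

```text
time: 3.47
ee_pos: [0.5139, -0.1767, 0.2499]
orientation: [1.0, 0.011, 0.001, 0.001]
force: [0.0, 0.7, -1.5]
grip_width: 0.201
grasp_force: 60.2
```

Request:
{"method": "send_rows", "body": {"moves": [[[-0.03,0.27,0],0],[[-0.03,0.27,0],0],[[-0.03,0.27,0],0],[[-0.03,0.27,0],0],[[-0.03,0.27,0],0],[[-0.03,0.27,0],0],[[-0.03,0.27,0],0],[[-0.03,0.27,0],0],[[-0.02,0.27,0],0],[[0,0.2,0],0]]}}

```text
time: 4.3
ee_pos: [0.4719, 0.2233, 0.2487]
orientation: [1.0, 0.015, -0.001, -0.0]
force: [0.1, 0.4, 0.2]
grip_width: 0.197
grasp_force: 60.1
```

Request:
{"method": "send_rows", "body": {"moves": [[[0,0,0],0],[[0,0,-0.1],0],[[0,0,-0.18],0],[[0,0,-0.2],0],[[0,0,-0.2],0],[[0,0,-0.18],0],[[0,0,-0.12],0],[[0,0,-0.05],0],[[0,0,0],0],[[0,0,0],0]]}}

```text
time: 5.13
ee_pos: [0.4744, 0.2193, 0.0949]
orientation: [1.0, 0.013, -0.0, -0.0]
force: [-0.1, 0.4, -0.5]
grip_width: 0.198
grasp_force: 60.2
```

Request:
{"method": "send_rows", "body": {"moves": [[[0,0,0],0],[[0,0,0],0],[[0,0,0],0],[[0,0,0],0],[[0,0,0],0],[[0,0,0],0],[[0,0,0],0]], "claw": 1}}

```text
time: 5.72
ee_pos: [0.475, 0.2189, 0.095]
orientation: [1.0, 0.013, 0.0, -0.0]
force: [-0.0, -0.7, -0.9]
grip_width: 1.004
grasp_force: 0.0
```

Request:
{"method": "send_rows", "body": {"moves": [[[0,0,0.05],0],[[0,0,0.1],0],[[0,0,0.15],0],[[0,0,0.2],0],[[0,0,0.2],0],[[0,0,0.15],0],[[0,0,0.1],0],[[0,0,0.05],0],[[0,0,0],0]]}}

```text
time: 6.47
ee_pos: [0.4759, 0.2195, 0.2468]
orientation: [1.0, 0.013, 0.002, -0.0]
force: [-0.6, -0.0, 0.3]
grip_width: 0.999
grasp_force: 0.0
```

Run:
```python
from h import *
S=frame('side');T=frame('top')
np.save('S2.npy',S,allow_pickle=True);np.save('T2.npy',T,allow_pickle=True)
c=lambda f,x0,y0,x1,y1:cv2.resize(np.ascontiguousarray(f['image'][y0:y1,x0:x1,::-1]),(400,300),interpolation=cv2.INTER_CUBIC)
cv2.imwrite('pics/c3.png',np.vstack([np.hstack([c(S,160,240,360,390),c(T,120,190,280,310)]),np.hstack([c(S,190,128,230,158),c(T,252,105,292,135)])]))
```

```text
(no output)
```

View pics/c3.png

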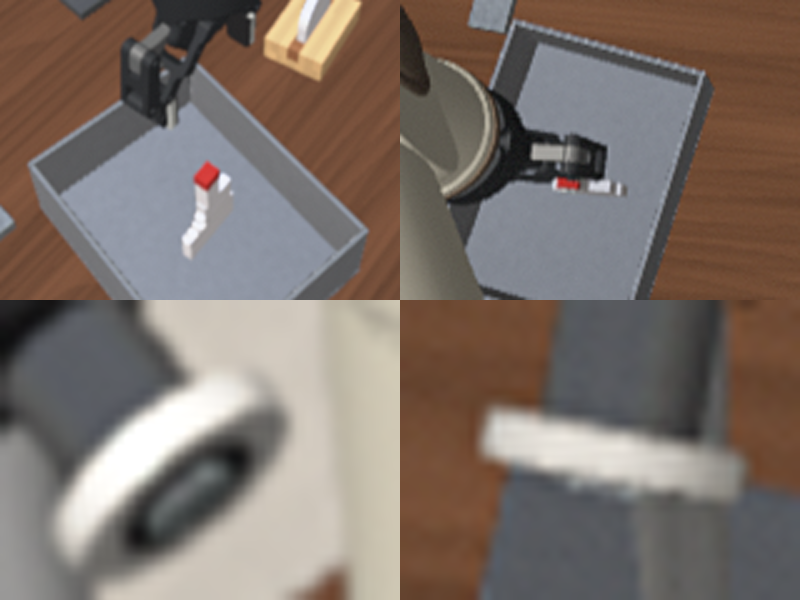

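Request:
{"method": "send_rows", "body": {"moves": [[[0.02,-0.1,0],0.02],[[0.05,-0.22,0],0.02],[[0.05,-0.22,0],0.02],[[0.05,-0.22,0],0.02],[[0.05,-0.22,0],0.02],[[0.05,-0.22,0],0.02],[[0.05,-0.22,0],0.02],[[0.05,-0.2,0],0.005],[[0.02,-0.1,0],0],[[0,0,0],0]]}}

```text
time: 7.4
ee_pos: [0.5328, -0.0446, 0.2425]
orientation: [0.998, 0.066, -0.002, 0.0]
force: [0.5, -0.8, 0.1]
grip_width: 1.002
grasp_force: 0.0
```

Run:
```python
from h import *
S=np.load('S2.npy',allow_pickle=True).item();T=np.load('T2.npy',allow_pickle=True).item()
print('glass/ring front tri',tri(S,(208.5,147.1),T,(272.65,122.3)))
th=np.radians(-6.5);l=np.array([np.sin(-th),np.cos(th)]);  # lateral
c,d=ray(S,(208.5,147.1))
for lat in(.1294,.1314,.1334):
    s=(lat-c[:2]@l)/(d[:2]@l);print(lat,c+s*d)
o=arm.observe();q=o['orientation'];print(o['ee_pos'],np.degrees(2*np.arctan2(q[1],q[0])))
```

```text
glass/ring front tri (array([0.74972424, 0.04862068, 0.2697373 ]), np.float64(0.0012038300877967702))
0.1294 [0.75563588 0.04414335 0.2643121 ]
0.1314 [0.75298786 0.04645799 0.26707517]
0.1334 [0.75033984 0.04877264 0.26983823]
[ 0.5327882  -0.04455072  0.24254998] 7.552722732376309
```

Request:
{"method": "send_rows", "body": {"moves": [[[0,0,-0.1],0],[[0,0,-0.2],0],[[0,0,-0.15],0],[[0,0,-0.1],0],[[0,0,0],0]]}}

```text
time: 7.82
ee_pos: [0.5295, -0.0378, 0.1578]
orientation: [0.998, 0.07, -0.004, -0.001]
force: [-1.3, -0.0, -0.2]
grip_width: 1.0
grasp_force: 0.0
```

Request:
{"method": "send_rows", "body": {"moves": [[[0.02,0,0],0],[[0,0,0],0]]}}

```text
time: 7.98
ee_pos: [0.5372, -0.0382, 0.1628]
orientation: [0.998, 0.07, 0.0, -0.0]
force: [-0.1, -0.3, -0.2]
grip_width: 1.003
grasp_force: 0.0
```

Request:
{"method": "send_rows", "body": {"moves": [[[-0.006,-0.004,-0.1],0],[[-0.006,-0.004,-0.15],0],[[0,0,-0.14],0],[[0,0,-0.07],0],[[0,0,-0.025],0],[[0,0,0],0],[[0,0,0],0]]}}

```text
time: 8.57
ee_pos: [0.5356, -0.04, 0.0906]
orientation: [0.998, 0.07, 0.001, 0.0]
force: [-0.2, 1.2, 0.7]
grip_width: 1.001
grasp_force: 0.0
```

Request:
{"method": "send_rows", "body": {"moves": [[[0,0,0],0],[[0,0,0],0],[[0,0,0],0],[[0,0,0],0],[[0,0,0],0],[[0,0,0],0],[[0,0,0],0],[[0,0,0],0]], "claw": -1}}

```text
time: 9.23
ee_pos: [0.5347, -0.0402, 0.0897]
orientation: [0.998, 0.07, 0.0, 0.0]
force: [-1.0, -0.2, 1.5]
grip_width: 0.199
grasp_force: 60.4
```

Request:
{"method": "send_rows", "body": {"moves": [[[0,0,0.027],0],[[0,0,0.026],0],[[0,0,0],0],[[-0.026,-0.004,0],0],[[-0.026,-0.004,0],0],[[-0.026,-0.004,0],0],[[0,0,0],0]]}}

```text
time: 9.82
ee_pos: [0.5245, -0.0415, 0.0982]
orientation: [0.998, 0.07, 0.002, -0.0]
force: [4.0, 2.4, -2.7]
grip_width: 0.2
grasp_force: 59.8
```

Run:
```python
from h import *
o=arm.observe();print(o['force'],o['wrist_torque'],o['ee_pos'])
S=frame('side');T=frame('top')
c=lambda f,x0,y0,x1,y1:cv2.resize(np.ascontiguousarray(f['image'][y0:y1,x0:x1,::-1]),(400,300),interpolation=cv2.INTER_CUBIC)
cv2.imwrite('pics/c4.png',np.hstack([c(S,275,200,375,275),c(T,265,220,365,295)]))
```

```text
[ 4.04411046  2.42886333 -2.74452189] [ 0.48759261 -1.29849926  0.07010878] [ 0.52447522 -0.04145292  0.09823765]
```

View pics/c4.png

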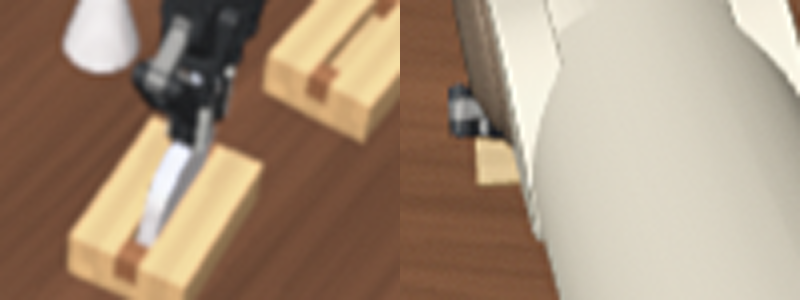

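Request:
{"method": "send_rows", "body": {"moves": [[[-0.026,-0.004,0],0],[[-0.026,-0.004,0],0],[[-0.026,-0.004,0],0],[[-0.026,-0.004,0],0],[[-0.026,-0.004,0],0],[[-0.026,-0.004,0],0],[[0,0,0],0],[[0,0,0],0]]}}

```text
time: 10.58
ee_pos: [0.5008, -0.0454, 0.0981]
orientation: [0.998, 0.07, 0.001, 0.0]
force: [4.7, 0.8, 1.0]
grip_width: 0.198
grasp_force: 59.6
```

Request:
{"method": "send_rows", "body": {"moves": [[[-0.02,-0.003,0],0],[[-0.018,-0.003,0],0],[[0,0,0],0],[[0.01,0,0.02],0],[[0.01,0,0.08],0],[[0,0,0.15],0],[[0,0,0.15],0],[[0,0,0.15],0],[[0,0,0.1],0],[[0,0,0],0]]}}

```text
time: 11.42
ee_pos: [0.4969, -0.047, 0.1972]
orientation: [0.998, 0.069, 0.0, 0.001]
force: [-0.2, 1.1, -2.2]
grip_width: 0.201
grasp_force: 59.4
```

Request:
{"method": "send_rows", "body": {"moves": [[[0,0,0],-0.1],[[0,0,0.1],-0.1],[[0,0,0.1],-0.1],[[0,0,0.1],-0.03],[[0,0,0],0],[[0,0,0],0]]}}

```text
time: 11.92
ee_pos: [0.4958, -0.0469, 0.2391]
orientation: [0.998, -0.06, -0.001, 0.0]
force: [-0.2, 0.1, -1.8]
grip_width: 0.203
grasp_force: 59.3
```

Run:
```python
from h import *
o=arm.observe();q=o['orientation'];print(o['ee_pos'],o['force'],np.degrees(2*np.arctan2(q[1],q[0])))
S=frame('side');T=frame('top')
np.save('S3.npy',S,allow_pickle=True);np.save('T3.npy',T,allow_pickle=True)
G=o['ee_pos']+[0,0,.019];u=proj(S,G)[0].round().astype(int);v=proj(T,G)[0].round().astype(int);print(u,v)
c=lambda f,p:cv2.resize(np.ascontiguousarray(f['image'][max(p[1]-30,0):max(p[1]-30,0)+75,p[0]-50:p[0]+50,::-1]),(400,300),interpolation=cv2.INTER_CUBIC)
cv2.imwrite('pics/c5.png',np.hstack([c(S,u),c(T,v)]))
```

```text
[ 0.49581118 -0.04685088  0.23905349] [-0.21434944  0.08309934 -1.8175213 ] -6.845951822719927
[345 181] [311 256]
```

View pics/c5.png

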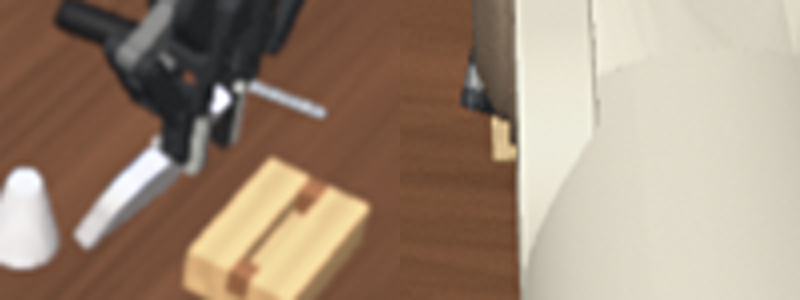

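Request:
{"method": "send_rows", "body": {"moves": [[[0.03,0.04,0.005],0],[[0.07,0.1,0.005],0],[[0.09,0.12,0.005],0],[[0.09,0.12,0.005],0],[[0.09,0.12,0.005],0],[[0.09,0.12,0],0],[[0.07,0.09,0],0],[[0.04,0.05,0],0],[[0,0,0],0],[[0,0,0],0]]}}

```text
time: 12.85
ee_pos: [0.5817, 0.0676, 0.2428]
orientation: [0.998, -0.059, -0.001, 0.0]
force: [0.4, -1.0, -0.5]
grip_width: 0.197
grasp_force: 59.3
```

Run:
```python
from h import *
o=arm.observe();q=o['orientation'];print(o['ee_pos'],o['force'],np.degrees(2*np.arctan2(q[1],q[0])))
S=frame('side');T=frame('top')
np.save('S4.npy',S,allow_pickle=True);np.save('T4.npy',T,allow_pickle=True);np.save('o4.npy',o,allow_pickle=True)
G=o['ee_pos']+[0,0,.019];u=proj(S,G)[0].round().astype(int);v=proj(T,G)[0].round().astype(int);print(u,v)
def c(f,x0,y0,w):
    print(x0,y0,400/w);return cv2.resize(np.ascontiguousarray(f['image'][y0:y0+w*3//4,x0:x0+w,::-1]),(400,300),interpolation=cv2.INTER_CUBIC)
cv2.imwrite('pics/c6.png',np.vstack([np.hstack([c(S,u[0]-45,u[1]-20,80),c(T,v[0]-40,v[1]-50,80)]),np.hstack([c(S,180,100,160),c(T,220,80,160)])]))
```

```text
[0.58168365 0.06757569 0.24278802] [ 0.35107186 -1.03611777 -0.54668932] -6.814348549929825
[270 193] [254 205]
225 173 5.0
214 155 5.0
180 100 2.5
220 80 2.5
```

View pics/c6.png

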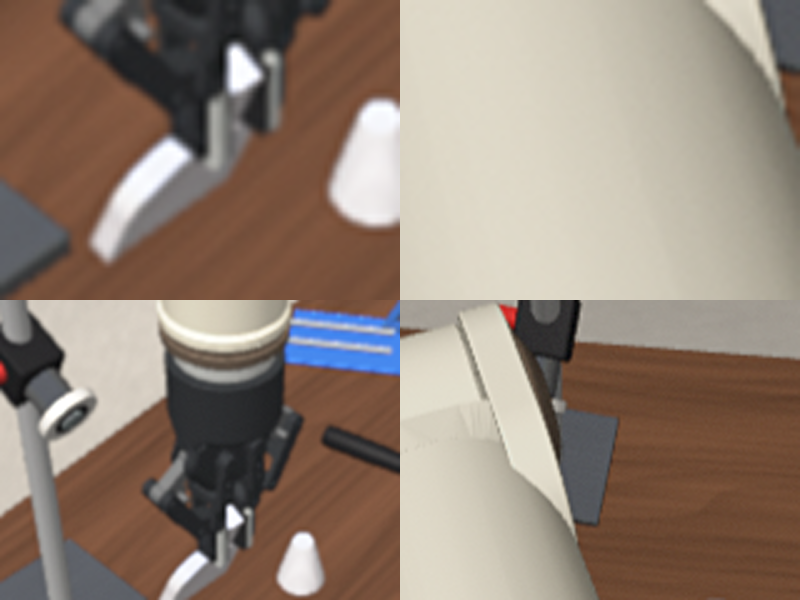

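Run:
```python
from h import *
S=np.load('S4.npy',allow_pickle=True).item();o=np.load('o4.npy',allow_pickle=True).item()
psi=np.radians(-6.8);fw=np.array([np.cos(psi),np.sin(psi),0]);la=np.array([-np.sin(psi),np.cos(psi),0])
G=o['ee_pos']+[0,0,.0193]
h=cv2.cvtColor(S['image'],cv2.COLOR_RGB2HSV).astype(int)
m=((h[...,1]<60)&(h[...,2]>120));o2=np.zeros(m.shape,np.uint8);o2[195:232,240:276]=m[195:232,240:276]*255
c=max(cv2.findContours(o2,cv2.RETR_EXTERNAL,cv2.CHAIN_APPROX_NONE)[0],key=cv2.contourArea)
print(cv2.approxPolyDP(c,1.2,True)[:,0].tolist())
def hit(px,lat):
    C,d=ray(S,px);s=(lat-(C-G)@la)/(d@la);p=C+s*d-G;return p@fw*1000,p[2]*1000
for t in(22,25,28):
    r=np.radians(t);dn=np.array([np.sin(r),-np.cos(r)]);n=np.array([np.cos(r),np.sin(r)])
    print(t,[(95*dn+k*n).round(1).tolist() for k in(5,-5)], [proj(S,G+fw*(95*dn+k*n)[0]/1000+np.array([0,0,(95*dn+k*n)[1]/1000])+la*.032)[0].round(1).tolist() for k in(5,-5)])
f=hit((243,221.2),.032);b=hit((246,224.6),.032)
print(f,b,'seg',np.degrees(np.arctan2(f[1]-b[1],f[0]-b[0])),'mid tilt',np.degrees(np.arctan2(f[0]+b[0],-(f[1]+b[1]))),np.hypot(f[0]+b[0],f[1]+b[1])/2)
```

```text
[[269, 195], [267, 195], [267, 204], [264, 207], [259, 200], [250, 207], [243, 220], [245, 224], [269, 207]]
22 [[40.2, -86.2], [31.0, -90.0]] [[243.5, 222.8], [246.9, 226.7]]
25 [[44.7, -84.0], [35.6, -88.2]] [[241.9, 220.8], [245.2, 224.8]]
28 [[49.0, -81.5], [40.2, -86.2]] [[240.4, 218.8], [243.6, 222.8]]
(np.float64(41.52361273816347), np.float64(-82.64236620382891)) (np.float64(33.140504365173896), np.float64(-85.7694514160845)) seg 20.456630098034932 mid tilt 23.909745206512216 92.11035595532113
```

Run:
```python
from h import *
S=np.load('S.npy',allow_pickle=True).item();T=np.load('T.npy',allow_pickle=True).item()
c=lambda f,x0,y0,w:cv2.resize(np.ascontiguousarray(f['image'][y0:y0+w*3//4,x0:x0+w,::-1]),(400,300),interpolation=cv2.INTER_CUBIC)
cv2.imwrite('pics/c7.png',np.vstack([np.hstack([c(S,164,78,40),c(T,258,55,40)]),np.hstack([c(S,164,194,80),c(T,240,112,80)])]))
```

```text
(no output)
```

View pics/c7.png

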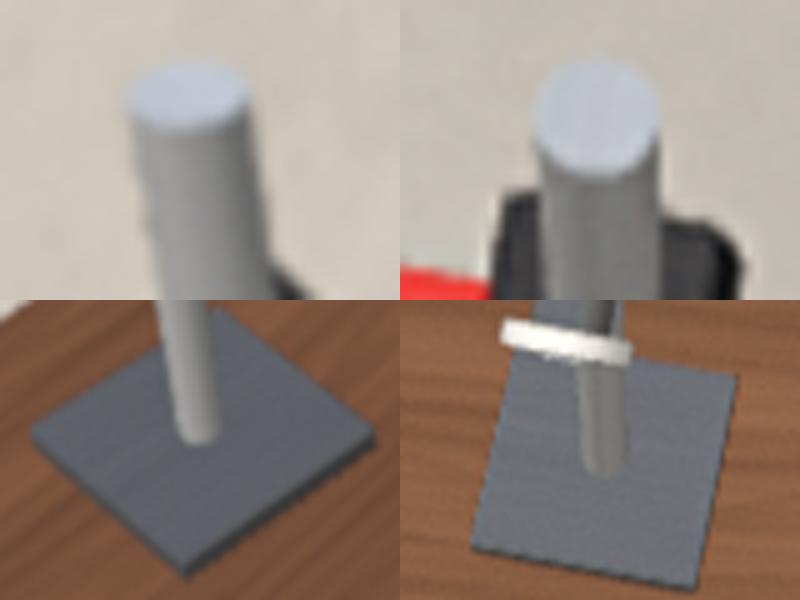

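Run:
```python
from h import *
S=np.load('S.npy',allow_pickle=True).item();T=np.load('T.npy',allow_pickle=True).item()
print('top S',onz(S,(182.45,87.05),.376),'T',onz(T,(277.35,66.35),.376),tri(S,(182.45,87.05),T,(277.35,66.35)))
q=[onz(S,p,.016)[:2] for p in((169.6,220.2),(200.6,247.2),(238.6,220.2),(207.2,195.6))]
print('base S',np.round(q,4).tolist(),np.mean(q,0))
q=np.array(q);yaw=lambda v:np.degrees(np.arctan2(v[1],v[0]))
for i in range(4):
    v=q[(i+1)%4]-q[i];print(np.linalg.norm(v).round(4),yaw(v).round(1))
a,b=onz(T,(254.2,160.6),.016),onz(T,(298.2,168.4),.016);print('front T',a,b,np.linalg.norm(a-b),np.degrees(np.arctan2((a-b)[1],(a-b)[0]))-90)
```

```text
top S [0.80893316 0.04136998 0.376     ] T [0.8063916  0.04191014 0.376     ] (array([0.80676097, 0.04225122, 0.37678822]), np.float64(0.001637103398545243))
base S [[0.8703, 0.0958], [0.7531, 0.1087], [0.7409, -0.0078], [0.8591, -0.0211]] [0.80583518 0.04390582]
0.1179 173.7
0.1171 -96.0
0.119 -6.5
0.1175 84.5
front T [0.7535193  0.10535995 0.016     ] [ 0.74233687 -0.00936827  0.016     ] 0.11527190340761256 -5.566968287299105
```

Run:
```python
from h import *
from scipy.optimize import least_squares
S=np.load('S.npy',allow_pickle=True).item();T=np.load('T.npy',allow_pickle=True).item()
ps=np.radians(-6.2);fw=np.array([np.cos(ps),np.sin(ps)]);la=np.array([-fw[1],fw[0]]);post=np.array([.8068,.0423])
def res(p):
    d=p[:2]-post
    return np.r_[(d@fw+.065)/.002,(d@la)/.0015,proj(S,p)[0]-(208.5,147.1),proj(T,p)[0]-(272.65,122.3)]
r=least_squares(res,[.745,.049,.272]);L=r.x;print(L,r.fun.round(2))
fw3=np.r_[fw,0];print('TCP target',L-.16626*fw3+[0,0,-.01022-.0193])
r=np.radians(24.5);ax=np.r_[np.cos(r)*fw,np.sin(r)];up=np.r_[-np.sin(r)*fw,np.cos(r)]
a25=np.radians(25);face=L-.15*np.r_[np.cos(a25)*fw,np.sin(a25)];print('TCP for tilt 24.5',face-.005*ax+.061*up-[0,0,.0193],arm.observe()['ee_pos'])
```

```text
[0.74533811 0.04959729 0.27418444] [ 1.55  0.41  1.33 -0.54 -0.91  0.78]
TCP target [0.58005057 0.06755326 0.24466444]
TCP for tilt 24.5 [0.58051558 0.06750275 0.24492587] [0.58158418 0.06607025 0.24315788]
```

Request:
{"method": "send_rows", "body": {"moves": [[[-0.008,0.003,0.012],0.01],[[0,0,0],0],[[0,0,0],0],[[0,0,0],0],[[0,0,0],0],[[0,0,0],0],[[0,0,0],0],[[0,0,0],0]]}}

```text
time: 13.62
ee_pos: [0.5811, 0.0679, 0.2455]
orientation: [0.998, -0.056, 0.0, 0.0]
force: [-0.4, 0.3, -1.1]
grip_width: 0.2
grasp_force: 59.3
```

Run:
```python
from h import *
S=frame('side','side9.png')
o=arm.observe();q=o['orientation'];print(o['time'],o['ee_pos'],np.degrees(2*np.arctan2(q[1],q[0])),o['grasp_force'],abs(o['joint_velocities']).max())
```

```text
13.6667 [0.58111152 0.06793579 0.24553785] -6.425216330747693 59.25282418727875 0.0023019393305461155
```

View pics/side9.png

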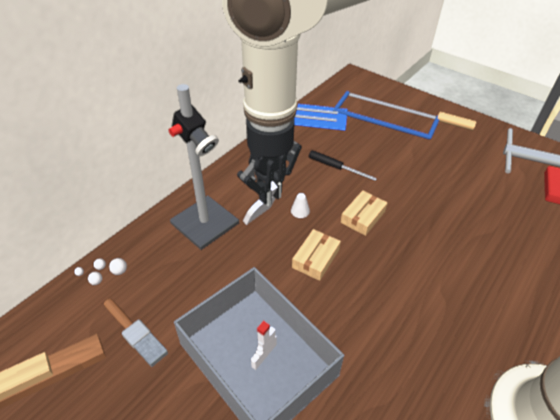

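The picture shows the spoiled plaque in the crate (red stub at 263,328). The good plaque is held tilted in front of the lens at about (262,208), and the screwdriver, brush and cone have not moved. I'm handing in.

```bash
python3 -c "
from rig import arm
print(arm.close_job())"
```

```text
the job is handed in; nothing more can be done
None
```

The job is handed in (verdict not shown): the spoiled plaque stands in the scrap crate, and the good plaque is held still, tipped back about 24–25°, 150 mm in front of the lens (lens position measured to a few millimetres).

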